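Photograph a cue tip with a two-stage shutter key

TASK

Take a picture of the clamped cue's tip with the blue-capped shutter key on the bench: half-press it straight down to its first click and hold it there for a good second so that the camera focuses, then press it fully down to take the picture, and let it come all the way back up. Leave the orange-capped lamp key unpressed.

Things in the scene. Friction and masses are not known exactly. Their poses are not given: they have to be found in the camera images.
- blue_top (a point): centre of the flat top (36 mm across) of the BLUE shutter key: a round mushroom cap 46 mm wide, 14 mm thick, on a steel collar in a fixed black housing 90 x 90 mm, 45 mm high. Cap top 81 mm above the bench when free; it goes down with the cap: 10 mm at the first click, 20 mm fully down. z up. Press straight down with the shut fingertips, within 15 mm of the centre
- blue_focus (a joint): blue key, first stage: how far the cap has gone down towards its steel collar, m; 0 free, 0.010 at the first click, where the cap meets the collar. Spring 1.5 N at the start, 3 N at the click. Springs back up when let go
- blue_shoot (a joint): blue key, second stage: how far the steel collar (38 mm wide, 12 mm of it above the housing), cap on it, has sunk into the housing, m; 0 to 0.010 at the hard stop (fully down). Stays at 0 until the push passes about 7 N; needs 10 N near the stop. So a push of 4 to 6 N rests at the first click. Springs back up when let go
- orange_top (a point): centre of the top of the ORANGE lamp key, same shape and size as the blue key (cap 46 mm wide, top 81 mm above the bench, black housing 90 x 90 mm). Not to be pressed. The two keys stand at least 160 mm apart, either one on the left
Things that resemble listed ones, but are neither listed nor needed, are in the scene too. Leave any green, purple or red look-alike of the part that bears blue_top alone.

How it is judged:
By the outcome, as a careful person would: the job done as asked, in the order asked, and still so for the second after the job is handed in, with the robot touching nothing.
It also fails if it takes over 32 s, if anything falls off the work surface, if the arm or the gripper's body presses on something with over 40 N, if the wrist force passes 120 N, or if a joint passes its speed limit or range.

ROBOT

A 7-joint arm with a two-finger parallel gripper is mounted at the origin on the work surface. World frame = base frame: x ahead of the robot, y to its left, z up, the work surface at z = 0. Lengths are in mm, angles in rad, forces in N, time in s.
With the tool pointing down it reaches from about 350 to 900 mm from the base axis. Payload 19.9 kg.
Tool frame: the origin (TCP) lies at the very end of the fingers, on their centre line; the grasp point (between the pads) lies 19 mm behind it; z points along the fingers, y is the line along which they close (so a half turn about z gives the same grasp; the last joint's range is limited). The gripper opens to 94 mm and grips with 3 to 60 N. Pads are 16 mm wide; open, the fingers measure 119 mm over their backs; the gripper's body (75 mm by 177 mm) begins 78 mm behind the grasp point.
Start: joints at [-1.353, 0.417, -0.01, 1.614, 0.005, 1.111, -0.053], TCP at [159.941, 604.167, 205.425] pointing down, gripper open.
Joint ranges: [-2.81, 2.81], [-0.39, 2.02], [-1.27, 1.25], [0.06, 2.57], [-1.19, 4.33], [0.19, 2], [-2.82, 2.82]. Speed limits (rad/s): [1.89, 1.89, 2.39, 2.39, 3.01, 3.01, 3.01].

INTERFACE

Orientations are given as a unit quaternion [w, x, y, z].
In Python, from workcell import arm, optics, hand_in gives the robot as it stands.
- The arm moves only by the shell command python3 -m pendant 'ROWS' [FORCE]. ROWS is JSON, one flat list of numbers, 7 for each row, row after row: the shift along the tool's x, y, z in cm, then the turn, a rotation vector about the tool's x, y, z in rad, then the opening, from 0 (shut) to 1 (fully open). A call has 1 to 20 rows; each row is the pose to reach, as a shift and turn from the pose commanded when the call began, along the tool's axes at that moment; what a row does not reach only later rows make up. A row lasts 1/12 s, in which the tool goes at most 41.7 mm and 7.16 degrees, less where a joint would pass 70% of its speed; a pose out of reach is approached as far as the arm can. A call with a gripper value outside its range is refused whole. The fingers move at their own pace and stop on an object; FORCE is the grip in N (left out, the last holds). Time passes only in rows, so rows that repeat a pose let the fingers close. It gives the time, the measured TCP pose, the force, the opening and the grip force at its end, in the units of the state.
- arm.sense(): the state, without advancing time (a new reading comes with each control period).
- optics.snapshot(name): name is "side" or "top"; returns (picture, depth): 384x512x3 uint8, red, green, blue; 384x512 float32, mm along the optical axis (not along the pixel's ray), 0 where there is no reading.
- optics.get_calibration(name): a dict with "vertical_fov" (degrees; the focal length in pixels is half the picture's height over the tangent of half this angle, whatever the lens; pixels are square), "cx", "cy" (the principal point, pixels), "R" (3x3) and "t" (3): a world point X has camera coordinates R X + t. Camera axes: x right, y down, z forward; pixel columns grow to the right and rows downward; lengths in mm; the calibration is good to about 2 mm. A picture is of the moment at which its call begins. get_calibration takes no time and is no camera call.
- hand_in(): hands the job in; it is judged then, once.
The state is a dict: "clock": time; "q": joint angles; "joint_vel": joint speeds; "joint_torque": joint torques, N m; "ee_pos": TCP position; "ee_rot": TCP orientation; "wrist_force": force on the tool from outside, world axes, zero at the start; "ft_torque": the same for the moment, N m; "opening": finger opening in mm; "grip_force": force on a finger pad.
Only numpy, scipy, OpenCV 4.12 (cv2) and the standard library are available. Lean on these libraries where they do the work, as an engineer would, in place of code of your own. Each camera call takes 0.05 s, during which the arm holds its last target. There are 200 camera calls.

## Working session

There is one attempt and no reset: what is moved stays moved. The work goes in short steps, Python scripts to look and compute and a shell command to move; the robot and the scene stay as the last step left them, time stands still between calls to the robot, and variables do not carry over. Pictures are saved under pics/ and viewed, at most 10 in all, crops included, and the job is handed in when it is done.

```bash
mkdir -p pics; python3 - <<'E'
from workcell import arm, optics
import cv2,numpy as np
s=arm.sense();print({k:np.round(s[k],3) for k in('clock','ee_pos','ee_rot','wrist_force','opening')})
for n in('top','side'):
    p,d=optics.snapshot(n);c=optics.get_calibration(n);print(n,c)
    np.savez(f'{n}.npz',p=p,d=d,f=192/np.tan(np.radians(c['vertical_fov']/2)),cx=c['cx'],cy=c['cy'],R=c['R'],t=c['t'])
    cv2.imwrite(f'pics/{n}.png',cv2.resize(p[:,:,::-1],(800,600)))
E
```

```text
{'clock': np.float64(0.0), 'ee_pos': array([159.847, 603.818, 204.815]), 'ee_rot': array([-0.   ,  0.129,  0.992, -0.001]), 'wrist_force': array([-0.008,  0.999, -0.235]), 'opening': np.float64(93.93)}
top {'vertical_fov': 43.222115191906035, 'cx': 257.12390830854395, 'cy': 196.4867647148638, 'R': array([[ 0.02494231, -0.99958108,  0.01468115],
       [-0.98533182, -0.02706142, -0.16849004],
       [ 0.16881675, -0.01026327, -0.98559402]]), 't': array([  38.2161201 ,  517.8703568 , 1000.25037729])}
side {'vertical_fov': 52.94779110647069, 'cx': 254.06087268392827, 'cy': 188.13197698584017, 'R': array([[-0.99528411, -0.09624737,  0.01208217],
       [-0.07096946,  0.63759221, -0.76709811],
       [ 0.06612767, -0.76433803, -0.64141602]]), 't': array([493.71825705,  68.14940626, 974.6658119 ])}
```

View pics/top.png

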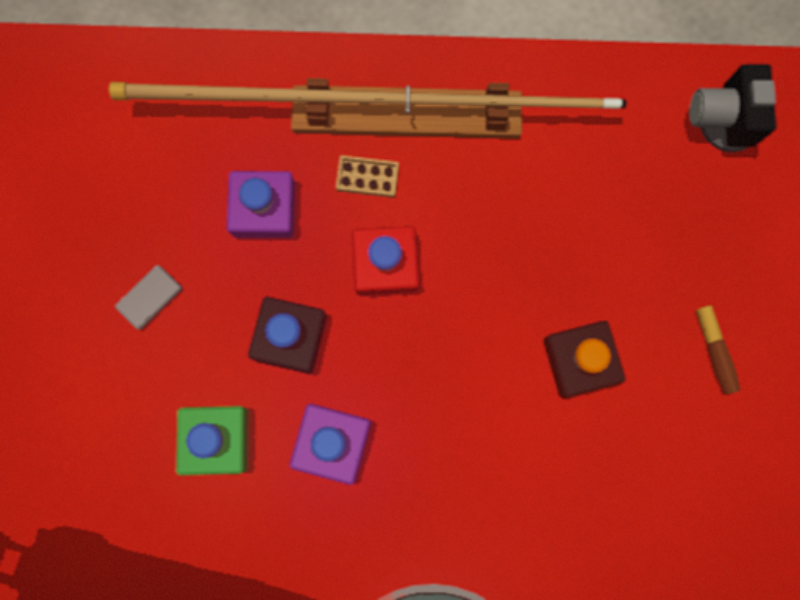

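View pics/side.png

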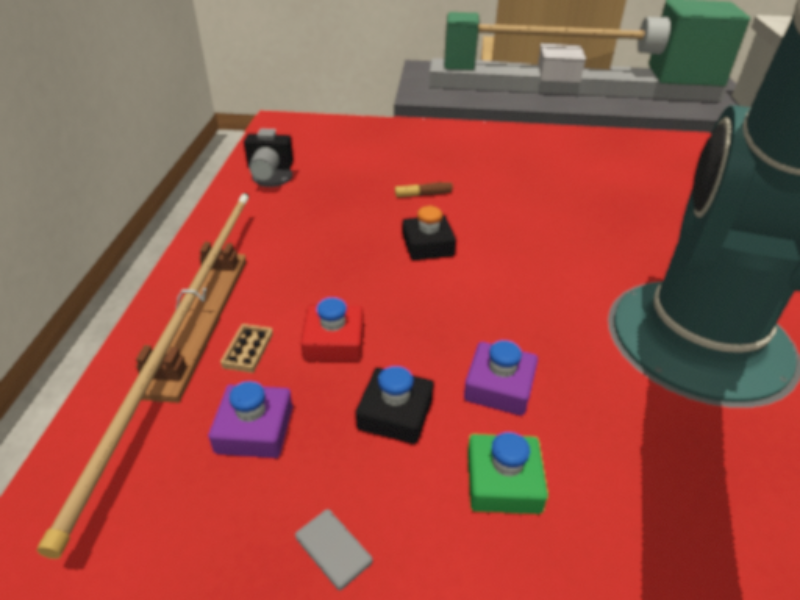

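Blue caps in the top view (800x600): purple housing (256,195), red (386,253), black (283,330), green (204,440) and purple (328,444). The orange key is at (593,356). Only the one at (283,330), side view (396,380), has the black housing described. I'll confirm it in a crop and measure it.

```bash
cat > h.py <<'E'
import cv2,numpy as np
def cap(n,c0,orange=False,z=81):
    D=np.load(n+'.npz');hsv=cv2.cvtColor(D['p'],cv2.COLOR_RGB2HSV)
    m=cv2.inRange(hsv,(8,150,120),(22,255,255)) if orange else cv2.inRange(hsv,(100,110,60),(122,255,255))
    k,l,st,ce=cv2.connectedComponentsWithStats(m)
    i=1+np.argmin(np.hypot(*(ce[1:]-c0).T)); u,v=ce[i]
    def ray(u,v,z):
        r=D['R'].T@np.array([(u-D['cx'])/D['f'],(v-D['cy'])/D['f'],1]);o=-D['R'].T@D['t']
        return o+r*(z-o[2])/r[2]
    mm=(l==i)&(D['d']>0);vs,us=np.nonzero(mm);d=D['d'][mm].astype(float)
    P=(np.c_[(us-D['cx'])/D['f']*d,(vs-D['cy'])/D['f']*d,d]-D['t'])@D['R']
    top=P[P[:,2]>np.percentile(P[:,2],90)-5]
    return ce[i],st[i],ray(u,v,z),np.percentile(P[:,2],[10,50,90]),(top.min(0)+top.max(0))/2,np.ptp(top,0)
E
python3 - <<'E'
from h import *
np.set_printoptions(precision=1,suppress=True)
for a in(('top',(181,212)),('side',(253,243)),('top',(380,228),True),('side',(275,137),True)): print(a[0],*cap(*a))
a=np.load('top.npz')['p'][180:250,140:230,::-1];b=np.load('side.npz')['p'][215:285,210:300,::-1]
cv2.imwrite('pics/crop.png',cv2.resize(np.hstack([a,b]),None,fx=4,fy=4))
E
```

```text
top [180.4 210.9] [170 201  21  21 345] [475.7 209.4  81. ] [78.7 81.5 84.2] [475.9 209.4  83.3] [41.9 39.7  8.2]
side [252.5 243.5] [241 235  24  18 325] [478.9 220.8  81. ] [72.1 79.  80.9] [477.5 214.8  79.8] [43.6 39.3  7.5]
top [379.2 227.3] [368 217  23  22 401] [ 452.9 -201.    81. ] [77.6 81.6 84.2] [ 453.4 -201.8   82.9] [41.9 43.7  7.5]
side [274.6 136.7] [267 131  16  12 143] [ 456.5 -188.    81. ] [69.  77.9 80. ] [ 455.7 -196.    78.4] [41.1 43.7  6.7]
```

View pics/crop.png

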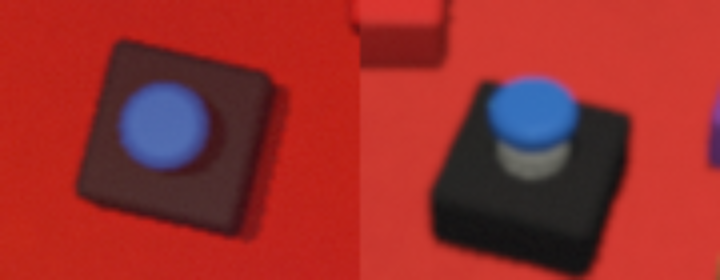

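Both crops show a blue cap on a steel collar in a black housing, so this is the shutter key. The two views agree on about (476.5, 211, 81). I'm moving above it with the fingers shut.

```bash
python3 -m pendant '[-0.8,-0.6,0,0,0,0,0, -2.4,-1.8,0,0,0,0,0, -4.9,-3.6,0,0,0,0,0, -7.7,-5.7,0,0,0,0,0, -11,-8.1,0,0,0,0,0, -14.2,-10.5,0,0,0,0,0, -17.5,-12.9,0,0,0,0,0, -20.8,-15.2,0,0,0,0,0, -24,-17.6,0,0,0,0,0, -27.3,-20,0,0,0,0,0, -30.5,-22.4,0,0,0,0,0, -33.4,-24.5,0,0,0,0,0, -35.8,-26.3,0,0,0,0,0, -37.9,-27.8,0,0,0,0,0, -39.5,-29,0,0,0,0,0, -40.3,-29.6,0,0,0,0,0, -40.7,-29.9,0,0,0,0,0, -40.7,-29.9,0,0,0,0,0, -40.7,-29.9,0,0,0,0,0]' 20
python3 - <<'E'
from workcell import arm,optics
import cv2
s=arm.sense();print(s['ee_pos'],s['ee_rot'],s['wrist_force'],s['opening'])
p,d=optics.snapshot('side');q,_=optics.snapshot('top')
import numpy as np
cv2.imwrite('pics/above.png',np.hstack([cv2.resize(x[:,:,::-1],(400,300)) for x in(p,q)]))
E
```

```text
clock: 1.68
ee_pos: [476.2, 211.7, 205.3]
ee_rot: [-0.0, 0.129, 0.992, 0.0]
wrist_force: [0.5, -1.0, 0.1]
opening: 0.5
grip_force: 0.0
[476.19682989 211.73153226 205.33389061] [-2.16865173e-04  1.28585427e-01  9.91698412e-01  1.13765859e-05] [ 0.46829436 -1.02731584  0.08445103] 0.47787865402207086
```

View pics/above.png

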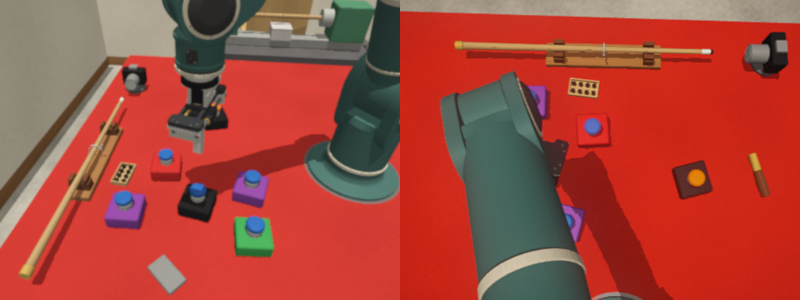

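The fingertips at (198,150) are straight above the blue key at (198,190). I'm lowering to just above the cap.

```bash
python3 -m pendant '[0,0,1,0,0,0,0, 0,0,3,0,0,0,0, 0,0,5,0,0,0,0, 0,0,7,0,0,0,0, 0,0,9,0,0,0,0, 0,0,10.5,0,0,0,0, 0,0,11.5,0,0,0,0, 0,0,11.8,0,0,0,0, 0,0,11.8,0,0,0,0, 0,0,11.8,0,0,0,0]'
```

```text
clock: 2.62
ee_pos: [477.1, 211.2, 87.9]
ee_rot: [0.0, 0.129, 0.992, 0.0]
wrist_force: [0.4, -0.4, 0.3]
opening: 0.5
grip_force: 0.0
```

```bash
python3 -m pendant '[0,0,0.3,0,0,0,0, 0,0,0.6,0,0,0,0, 0,0,0.9,0,0,0,0, 0,0,1.2,0,0,0,0, 0,0,1.3,0,0,0,0, 0,0,1.3,0,0,0,0]'; python3 - <<'E'
from workcell import arm
print(arm.sense()['wrist_force'])
E
```

```text
clock: 3.12
ee_pos: [477.1, 211.1, 74.4]
ee_rot: [0.0, 0.129, 0.992, 0.0]
wrist_force: [1.7, 1.6, 2.1]
opening: 0.4
grip_force: 1.3
[1.71437436 1.56915399 2.13780989]
```

```bash
python3 -m pendant '[0,0,0.1,0,0,0,0, 0,0,0.2,0,0,0,0, 0,0,0.3,0,0,0,0, 0,0,0.3,0,0,0,0]'
```

```text
clock: 3.45
ee_pos: [477.0, 211.0, 71.4]
ee_rot: [0.0, 0.129, 0.992, 0.0]
wrist_force: [2.0, 1.2, 3.0]
opening: 0.6
grip_force: 1.5
```

```bash
python3 -m pendant '[0,0,0.03,0,0,0,0, 0,0,0.05,0,0,0,0, 0,0,0.05,0,0,0,0]'
```

```text
clock: 3.7
ee_pos: [477.0, 211.0, 71.2]
ee_rot: [0.0, 0.129, 0.992, 0.0]
wrist_force: [0.1, 1.2, 7.2]
opening: 0.5
grip_force: 3.4
```

At the click, but the push is on the high side, so I'm easing off slightly.

```bash
python3 -m pendant '[0,0,-0.02,0,0,0,0, 0,0,-0.02,0,0,0,0]'
```

```text
clock: 3.87
ee_pos: [477.0, 211.0, 71.3]
ee_rot: [0.0, 0.129, 0.992, 0.0]
wrist_force: [2.0, 2.6, 4.9]
opening: 0.4
grip_force: 2.2
```

4.9 N, resting at the first click. I'm holding here for 1.5 s.

```bash
python3 -m pendant '[0,0,0,0,0,0,0, 0,0,0,0,0,0,0, 0,0,0,0,0,0,0, 0,0,0,0,0,0,0, 0,0,0,0,0,0,0, 0,0,0,0,0,0,0, 0,0,0,0,0,0,0, 0,0,0,0,0,0,0, 0,0,0,0,0,0,0, 0,0,0,0,0,0,0, 0,0,0,0,0,0,0, 0,0,0,0,0,0,0, 0,0,0,0,0,0,0, 0,0,0,0,0,0,0, 0,0,0,0,0,0,0, 0,0,0,0,0,0,0, 0,0,0,0,0,0,0, 0,0,0,0,0,0,0]'
```

```text
clock: 5.37
ee_pos: [477.0, 211.0, 71.3]
ee_rot: [0.0, 0.129, 0.992, 0.0]
wrist_force: [1.5, 1.7, 5.7]
opening: 0.2
grip_force: 2.7
```

```bash
python3 -m pendant '[0,0,0.2,0,0,0,0, 0,0,0.4,0,0,0,0, 0,0,0.6,0,0,0,0, 0,0,0.8,0,0,0,0, 0,0,0.95,0,0,0,0, 0,0,1.0,0,0,0,0, 0,0,1.05,0,0,0,0, 0,0,1.05,0,0,0,0]'
```

```text
clock: 6.03
ee_pos: [477.1, 211.1, 61.1]
ee_rot: [0.0, 0.129, 0.992, 0.0]
wrist_force: [-0.3, 0.3, 12.8]
opening: 0.2
grip_force: 6.7
```

```bash
python3 -m pendant '[0,0,0.05,0,0,0,0, 0,0,0.08,0,0,0,0, 0,0,0.08,0,0,0,0, 0,0,0.08,0,0,0,0]'
```

```text
clock: 6.37
ee_pos: [477.2, 211.1, 60.9]
ee_rot: [0.0, 0.129, 0.992, 0.0]
wrist_force: [-4.6, 0.0, 24.5]
opening: 0.6
grip_force: 12.4
```

At 24.5 N it is on the hard stop, 20 mm below the free height, so the picture is taken. I'm lifting straight up and clear.

```bash
python3 -m pendant '[0,0,-0.3,0,0,0,0, 0,0,-0.7,0,0,0,0, 0,0,-1.2,0,0,0,0, 0,0,-1.8,0,0,0,0, 0,0,-2.6,0,0,0,0, 0,0,-4,0,0,0,0, 0,0,-6,0,0,0,0, 0,0,-8.5,0,0,0,0, 0,0,-11,0,0,0,0, 0,0,-13,0,0,0,0, 0,0,-14,0,0,0,0, 0,0,-14,0,0,0,0, 0,0,-14,0,0,0,0]'
python3 - <<'E'
from workcell import arm,optics
import cv2
print(arm.sense()['wrist_force'])
p,d=optics.snapshot('side')
cv2.imwrite('pics/after.png',cv2.resize(p[:,:,::-1],(800,600)))
E
```

```text
clock: 7.45
ee_pos: [476.5, 210.9, 199.3]
ee_rot: [-0.0, 0.129, 0.992, -0.0]
wrist_force: [-0.5, 0.0, 0.1]
opening: 0.4
grip_force: 0.0
[-0.47865429  0.00597956  0.05121422]
```

View pics/after.png

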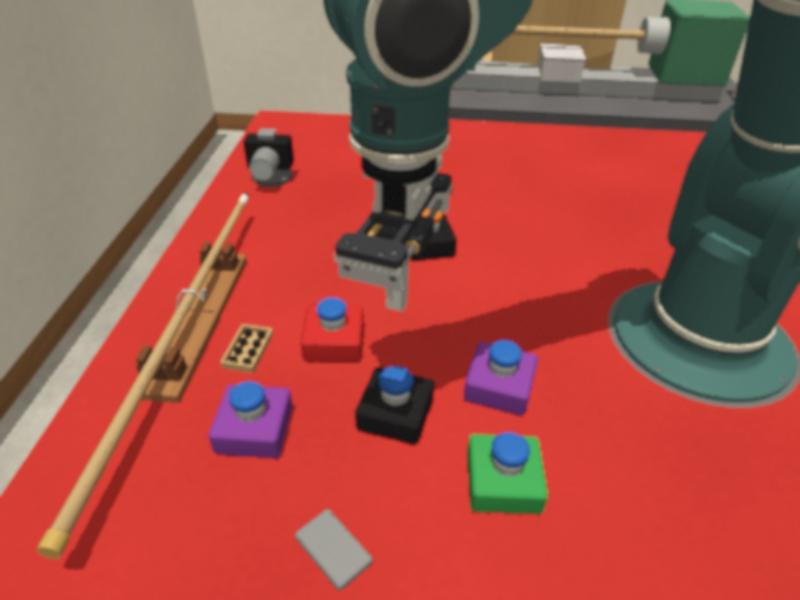

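The blue key is back up at (396,380) with the arm's shadow across its cap, the fingertips at (397,305) are clear of it, and nothing else has moved.

```bash
python3 -c "
from workcell import hand_in
print(hand_in())"
```

```text
the job is handed in; nothing more can be done
None
```

The picture should be taken: I held the blue shutter key at its first click for about 1.5 s, pressed it to the hard stop and let it come back up; the orange key was not touched, and the job was handed in at about 7.5 s.

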